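# Fetch the V-block from behind the spray cans and put the cans back on their colours

## Task

Clear all three spray cans out of the tray and stand them on the black rubber mat, then take the steel V-block that lay behind them and set it on the fixture plate inside the red outline, upright and lengthwise along it. Only then put the cans back in the tray, each standing in the middle of the round pad of its own colour, never letting a can tip over.

Things in the scene. Friction and masses are not known exactly. Their poses are not given: they have to be found in the camera images.
- tray: Fixed grey open steel tray, 190 mm along its x, 290 mm along its y, floor 3 mm thick, rim 12 mm high and 3 mm thick. Origin: centre of its underside on the bench; z up. It stands turned by up to about 0.25 rad. The three pads lie in a row along its y, 28 mm to the -x side of its centre and 88 mm apart; the V-block starts on its floor behind them, on the +x side, with only about 15 mm between it and the cans.
- vblock: Bare steel V-block, 70 mm long (its x) by 36 mm wide (its y) by 36 mm high, 0.3 to 0.6 kg, V groove along its x open upward. Origin: centre of its underside; z up. It starts lying lengthwise along the row of cans.
- plate: Fixed bright aluminium fixture plate, 150 mm (x) by 120 mm (y) by 10 mm thick, on the bench to one side of the tray, with a red painted rectangular outline in its middle, inside 86 mm (plate x) by 52 mm (plate y). Origin: centre of its underside on the bench, below the middle of the outline; z up. The top face is 10 mm above the origin.
- mat: Fixed black rubber mat, 190 by 190 mm, 4 mm thick, on the bench on the other side of the tray from the plate (which side is which changes). Origin: centre of its underside on the bench; z up. The side area for the cans; there is room for all three, 100 mm apart.
- can_red: Small red spray can, loose, standing on one of the pads at the start (not always its own). Red body 54 mm across and 90 mm high with a white band, on top a red cap 36 mm across, 115 mm high in all; 0.12 to 0.25 kg. Origin: centre of its underside; z up the can.
- can_yellow: Small yellow spray can, loose, standing on one of the pads at the start (not always its own). Yellow body 54 mm across and 90 mm high with a white band, on top a yellow cap 36 mm across, 115 mm high in all; 0.12 to 0.25 kg. Origin: centre of its underside; z up the can.
- can_blue: Small blue spray can, loose, standing on one of the pads at the start (not always its own). Blue body 54 mm across and 90 mm high with a white band, on top a blue cap 36 mm across, 115 mm high in all; 0.12 to 0.25 kg. Origin: centre of its underside; z up the can.
- pad_red: Fixed red round pad in the tray, 76 mm across, 3 mm thick, with a red tab 40 mm wide that reaches to 60 mm from the pad's centre towards the tray's -x side. Home of the red can. Origin: centre of the round pad at its underside, on the tray's floor; its top is 3 mm higher. z up.
- pad_yellow: Fixed yellow round pad in the tray, 76 mm across, 3 mm thick, with a yellow tab 40 mm wide that reaches to 60 mm from the pad's centre towards the tray's -x side. Home of the yellow can. Origin: centre of the round pad at its underside, on the tray's floor; its top is 3 mm higher. z up.
- pad_blue: Fixed blue round pad in the tray, 76 mm across, 3 mm thick, with a blue tab 40 mm wide that reaches to 60 mm from the pad's centre towards the tray's -x side. Home of the blue can. Origin: centre of the round pad at its underside, on the tray's floor; its top is 3 mm higher. z up.

How it is judged (in metres and radians):
On the way, in this order (a step that is already met when the one before it is completed fails the run):
1. all three cans stand on the rubber mat (x of can_red in the frame of mat between -0.095 and 0.095 m and y of can_red in the frame of mat between -0.095 and 0.095 m and z of each of can_red, can_yellow, can_blue in the frame of mat below 0.012 m and angle between each of can_red, can_yellow, can_blue's own z axis and vertical below 0.12 rad and linear speed of each of can_red, can_yellow, can_blue below 0.03 m/s and x of can_yellow in the frame of mat between -0.095 and 0.095 m and y of can_yellow in the frame of mat between -0.095 and 0.095 m and x of can_blue in the frame of mat between -0.095 and 0.095 m and y of can_blue in the frame of mat between -0.095 and 0.095 m), for 0.2 s.
2. the V-block lies inside the red outline while the cans still stand on the mat (all of step 1 and horizontal distance between vblock and plate below 0.012 m and angle between the x axis of vblock and the x axis of plate, either way round below 0.26 rad and z of vblock in the frame of plate below 0.016 m and angle between vblock's own z axis and vertical below 0.12 rad and linear speed of vblock below 0.03 m/s), for 0.2 s.
3. each can stands on the pad of its own colour, the V-block still in the outline (horizontal distance between can_red and pad_red below 0.012 m and z of can_red in the frame of pad_red below 0.01 m and angle between each of can_red, can_yellow, can_blue, vblock's own z axis and vertical below 0.12 rad and linear speed of each of can_red, can_yellow, can_blue, vblock below 0.03 m/s and horizontal distance between can_yellow and pad_yellow below 0.012 m and z of can_yellow in the frame of pad_yellow below 0.01 m and horizontal distance between can_blue and pad_blue below 0.012 m and z of can_blue in the frame of pad_blue below 0.01 m and horizontal distance between vblock and plate below 0.012 m and angle between the x axis of vblock and the x axis of plate, either way round below 0.26 rad and z of vblock in the frame of plate below 0.016 m), for 0.2 s.
At the end, for the whole second after the job is handed in: The V-block lies flat on the plate, groove up, within 12 mm of the middle of the outline and within 0.26 rad of its length (either way round); each can stands upright on the pad of its own colour, within 12 mm of the pad's centre; all released and at rest (all of step 3); the robot touches nothing.
It fails at once if a can tips over (angle between any of can_red, can_yellow, can_blue's own z axis and vertical above 0.6 rad).
It also fails if it takes over 134 s, if anything falls off the work surface, if the arm or the gripper's body presses on something with over 40 N, if the wrist force passes 120 N, or if a joint passes its speed limit or range.

## Robot

A 7-joint arm with a two-finger parallel gripper is mounted at the origin on the work surface. World frame = base frame: x ahead of the robot, y to its left, z up, the work surface at z = 0. Lengths are in mm, angles in rad, forces in N, time in s.
With the tool pointing down it reaches from about 425 to 975 mm from the base axis. Payload 16.7 kg.
Tool frame: the origin (TCP) lies midway between the tips of the shut fingers; the grasp point (between the pads) lies 19 mm behind it; z points along the fingers, y is the line along which they close (so a half turn about z gives the same grasp; the last joint's range is limited). The gripper opens to 85 mm and grips with 20 to 120 N. Pads are 22 mm wide; open, the fingers measure 114 mm over their backs; the gripper's body (76 mm by 85 mm) begins 54 mm behind the grasp point. The pads swing forward as they close: fully open they stand 13 mm farther back than shut.
Start: joints at [-1.292, 0.426, 0.074, 1.606, -0.034, 1.111, -0.067], TCP at [280.036, 614.129, 205.802] pointing down, gripper open.
Joint ranges: [-2.85, 2.85], [-0.5, 2.14], [-1.23, 1.37], [0.21, 2.46], [-1.02, 4.16], [0.16, 2.05], [-2.73, 2.73]. Speed limits (rad/s): [1.89, 1.89, 2.39, 2.39, 3.01, 3.01, 3.01].

## Interface

Orientations are given as a rotation vector (axis times angle).
In Python, from station import env gives the robot as it stands. Calls block until the motion is done:
- env.move_to(position, orientation): joint-space move of the TCP to a pose.
- env.move_straight(position, orientation=None, velocity=150, f_stop=None): straight line of the TCP; orientation=None keeps the orientation; velocity is the mean speed in mm/s. With f_stop (N) it stops when the force on the tool has changed by that much, and returns True; else False.
- env.move_j(angles): joint-space move.
- env.gripper_to(opening, strength=None): finger opening in mm; strength is the grip in N (None keeps the last); returns when the fingers have stopped.
- env.dwell(seconds).
- env.solve_ik(position, orientation): joint angles nearest the present ones, or None.
- env.sense(): the state.
- env.capture(name): name is "scene" or "top" or "wrist"; returns (picture, depth): 400x640x3 uint8, red, green, blue; 400x640 float32, mm along the optical axis (not along the pixel's ray), 0 where there is no reading.
- env.camera_model(name): a dict with "fovy" (degrees; the focal length in pixels is half the picture's height over the tangent of half this angle, whatever the lens; pixels are square), "cx", "cy" (the principal point, pixels), "dist" ([k1, k2, p1, p2, k3] as OpenCV has them; the pictures are not rectified), "R" (3x3) and "t" (3): a world point X has camera coordinates R X + t. Camera axes: x right, y down, z forward; pixel columns grow to the right and rows downward; lengths in mm; the calibration is good to about 2 mm. A picture is of the moment at which its call begins: read the wrist's pose just before it. camera_model takes no time and is no camera call; for the wrist camera it gives the pose at the moment of the call.
A pose or a line that the arm cannot do raises env.PlanningError and nothing moves.
- env.job_done(): hands the job in; it is judged then, once.
The state is a dict: "time_s": time; "joint_positions": joint angles; "qd": joint speeds; "joint_efforts": joint torques, N m; "tcp_pos": TCP position; "eef_rot": TCP orientation; "contact_force": force on the tool from outside, world axes, zero at the start; "moment": the same for the moment, N m; "gripper_width": finger opening in mm; "grip_force": force on a finger pad.
Only numpy, scipy, OpenCV 4.12 (cv2) and the standard library are available. Lean on these libraries where they do the work, as an engineer would, in place of code of your own. Each camera call takes 0.05 s, during which the arm holds its last target. There are 200 camera calls.

## Working session

There is one attempt and no reset: what is moved stays moved. The work goes in short steps, each a Python script; the robot and the scene stay as the last script left them, time stands still between calls to the robot, and variables do not carry over. Pictures are saved under pics/ and viewed, at most 14 in all, crops included, and the job is handed in when it is done.

```bash
ls; mkdir -p pics; python3 - <<'E'
from station import env
import cv2,numpy as np
for n in("scene","top"):
    p,d=env.capture(n); cv2.imwrite(f"pics/{n}0.png",p[:,:,::-1]); np.save(f"pics/{n}0.npy",d)
    m=env.camera_model(n); print(n,m)
s=env.sense();print(s["time_s"],s["tcp_pos"],s["eef_rot"],s["gripper_width"])
E
```

```text
pics
scene {'fovy': 48.02451104538285, 'cx': 321.7243545533136, 'cy': 195.67217554529003, 'dist': array([-0.04742746,  0.        ,  0.        ,  0.        ,  0.        ]), 'R': array([[ 0.24633239,  0.96918467,  0.00119288],
       [ 0.5227015 , -0.13181552, -0.8422635 ],
       [-0.81615164,  0.2081003 , -0.53906472]]), 't': array([-122.19287915, -250.27650129, 1401.36006606])}
top {'fovy': 50.25915849815089, 'cx': 316.3963263213027, 'cy': 200.82881751734584, 'dist': array([-0.00015493,  0.        ,  0.        ,  0.        ,  0.        ]), 'R': array([[-0.06599761, -0.99780574, -0.00529357],
       [-0.96792577,  0.06530831, -0.24259951],
       [ 0.2424129 , -0.01088721, -0.97011208]]), 't': array([ 21.52816672, 543.88172528, 848.05867707])}
0.1 [279.90272544 613.79781271 205.1523436 ] [-6.66829497e-01 -3.06983508e+00  1.84641900e-03] 85.29679635352805
```

View pics/scene0.png

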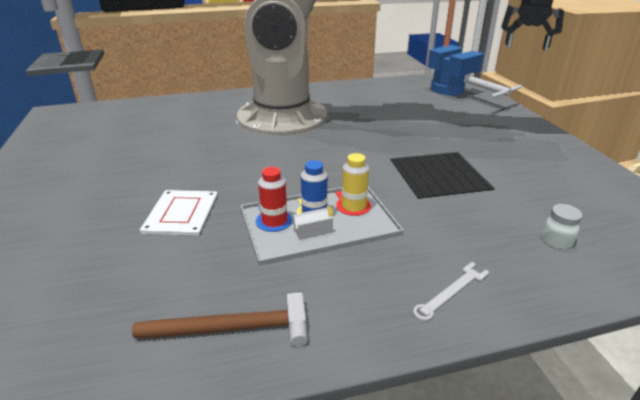

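View pics/top0.png

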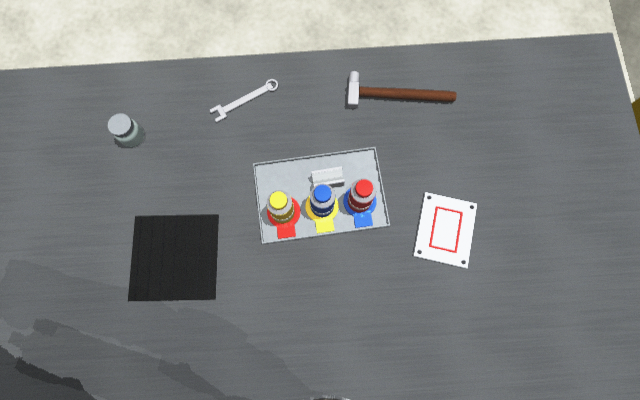

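The top view shows the mat on the left (+y) around px (175,257), the tray at (320,195) and the plate on the right at (445,230). Red stands on the blue pad (362,190), blue on the yellow pad (322,197) and yellow on the red pad (280,202). The V-block is at (328,177).

```bash
cat > h.py <<'E'
import cv2,numpy as np
from scipy.spatial.transform import Rotation as Rn
def K(m): 
    f=200/np.tan(np.radians(m["fovy"]/2)); return np.array([[f,0,m["cx"]],[0,f,m["cy"]],[0,0,1.]])
def rays(m,px):
    u=cv2.undistortPoints(np.asarray(px,float).reshape(-1,1,2),K(m),np.array(m["dist"])).reshape(-1,2)
    return np.c_[u,np.ones(len(u))]
def on_plane(m,px,z):
    d=rays(m,px)@m["R"]; c=-m["R"].T@m["t"]; return c+d*((z-c[2])/d[:,2])[:,None]
def cloud(m,depth):
    h,w=depth.shape; g=np.stack(np.meshgrid(np.arange(w),np.arange(h)),-1).reshape(-1,2)
    return ((rays(m,g)*depth.reshape(-1,1)-m["t"])@m["R"]).reshape(h,w,3)
def rect(P):
    (c,s,a)=cv2.minAreaRect(P[:,:2].astype(np.float32)); return np.round(c,1),np.round(s,1),round(a,2)
def biggest(mask):
    cs,_=cv2.findContours(mask.astype(np.uint8),cv2.RETR_EXTERNAL,cv2.CHAIN_APPROX_NONE)
    return max(cs,key=cv2.contourArea).reshape(-1,2)
def down(yaw):  # tool z down; tool y (closing) axis at angle yaw in world
    y=np.array([np.cos(yaw),np.sin(yaw),0]); z=np.array([0,0,-1.]); x=np.cross(y,z)
    return Rn.from_matrix(np.c_[x,y,z]).as_rotvec()
E
python3 - <<'E'
from station import env
from h import *
p=cv2.imread("pics/top0.png"); d=np.load("pics/top0.npy"); m=env.camera_model("top"); C=cloud(m,d)
hsv=cv2.cvtColor(p,cv2.COLOR_BGR2HSV); H,S,V=cv2.split(hsv)
yy,xx=np.mgrid[:400,:640]
def box(a,b,c,e): return (xx>a)&(xx<b)&(yy>c)&(yy<e)
print("bench z",np.median(C[300:340,350:450,2]))
print("mat",rect(on_plane(m,biggest((V<50)&box(115,235,200,315)),4)))
print("plate",rect(on_plane(m,biggest((V>200)&(S<60)&box(400,490,180,280)),10)))
red=((H<8)|(H>172))&(S>110)
print("outline",rect(on_plane(m,biggest(red&box(420,470,195,262)),10)))
tray=biggest(box(240,400,140,250)&(C[:,:,2]>7)&(d>0)&(C[:,:,2]<16)|box(240,400,140,250)&(V>140))
print("tray",rect(on_plane(m,tray,12)))
for n,b in dict(y=(262,302,180,230),b=(302,343,176,222),r=(344,385,170,220)).items():
    k=box(*b)&(C[:,:,2]>113)&(C[:,:,2]<130); P=C[k]; print(n,k.sum(),P.mean(0).round(1),rect(P))
k=box(300,350,160,190)&(C[:,:,2]>30)&(C[:,:,2]<45)&(S<60); print("vb",k.sum(),C[k].mean(0),rect(C[k]))
for n,h in dict(r=red,y=(H>20)&(H<35)&(S>110),b=(H>105)&(H<125)&(S>110)).items():
    k=h&box(240,400,200,245)&(C[:,:,2]<14); c=on_plane(m,np.argwhere(k)[:,::-1],6); print("pad",n,k.sum(),c.mean(0).round(1),c.min(0).round(),c.max(0).round())
E
```

```text
bench z 0.19854068626531174
mat (array([453.3, 310. ]), array([190.3, 187.5]), 87.3)
plate (array([ 474.5, -300.4]), array([119.4, 150.2]), 72.88)
outline (array([ 473.9, -299.9]), array([61.1, 94.3]), 72.9)
tray (array([575.1, -24.5]), array([192.2, 290.6]), 4.32)
y 249 [538.3  62.8 120.9] (array([539.3,  63. ]), array([32.6, 35.3]), 87.65)
b 242 [546.8 -26.8 120.9] (array([547.9, -26.7]), array([32.5, 36. ]), 86.22)
r 243 [ 552.3 -112.5  120.9] (array([ 553.2, -112.6]), array([33. , 34.6]), 83.89)
vb 284 [609.44260844 -45.79130797  36.45586544] (array([607.2, -43.7]), array([37.1, 70.3]), 5.02)
pad r 461 [512.   52.3   6. ] [ 479. -118.    6.] [563.  99.   6.]
pad y 449 [517.6 -25.6   6. ] [486. -64.   6.] [561.  70.   6.]
pad b 377 [ 519.3 -113.1    6. ] [ 492. -149.    6.] [555.  -8.   6.]
```

```bash
cat >> h.py <<'E'
A=np.radians(4.4)
PAD=dict(r=(540.6,61.1),y=(547.2,-26.6),b=(553.8,-114.3))
MAT=dict(y=(503,360),b=(503,260),r=(400,310))
UP=235
def pick(env,xy,yaw,z,wide,force):
    o=down(yaw); env.gripper_to(wide)
    env.move_to([*xy,UP],o); env.move_straight([*xy,z],velocity=150)
    env.gripper_to(0,force); w=env.sense()["gripper_width"]
    env.move_straight([*xy,UP],velocity=200)
    s=env.sense(); print("picked",round(w,1),"lifted",round(s["gripper_width"],1),round(s["time_s"],1))
def place(env,xy,yaw,z,wide):
    env.move_to([*xy,UP],down(yaw)); env.move_straight([*xy,z+25],velocity=200)
    hit=env.move_straight([*xy,z-2],velocity=30,f_stop=4)
    zz=env.sense()["tcp_pos"][2]; env.gripper_to(wide); env.dwell(.2)
    env.move_straight([*xy,UP],velocity=150)
    print("placed hit",hit,round(zz,1),round(env.sense()["time_s"],1))
E
python3 - <<'E'
from station import env
from h import *
for a in (A,A+np.pi,A-np.pi):
  for xy in [*PAD.values(),*MAT.values()]:
    for z in(57,UP): 
        q=env.solve_ik([*xy,z],down(a)); print(None if q is None else np.round(q,2)[[3,5,6]],end=" ")
  print()
q=env.solve_ik([608,-44.5,9],down(A));print(q)
for a in(72.9,-107.1):print(env.solve_ik([474,-300,25],down(np.radians(a))))
E
```

```text
[2.05 0.73 0.17] [ 1.9   1.08 -0.01] [2.04 0.74 0.37] [1.89 1.09 0.19] [2.01 0.78 0.62] [1.86 1.1  0.44] [ 1.87  0.79 -0.45] [ 1.72  1.12 -0.52] [ 1.99  0.74 -0.28] [ 1.84  1.09 -0.4 ] [ 2.12  0.68 -0.52] [ 1.96  1.07 -0.65] 
[ 2.07  0.98 -2.42] [1.82 1.16 2.71] [ 2.06  0.98 -2.26] [ 1.9   1.14 -2.7 ] [ 2.02  1.01 -2.11] [ 1.87  1.16 -2.5 ] [1.84 0.81 2.35] [1.69 1.13 2.44] [1.97 0.75 2.52] [1.82 1.1  2.61] [2.1  0.7  2.31] [1.94 1.08 2.41] 
[ 2.07  0.98 -2.42] [1.82 1.16 2.71] [ 2.06  0.98 -2.26] [ 1.9   1.14 -2.7 ] [ 2.02  1.01 -2.11] [ 1.87  1.16 -2.5 ] [1.84 0.81 2.35] [1.69 1.13 2.44] [1.97 0.75 2.52] [1.82 1.1  2.61] [2.1  0.7  2.31] [1.94 1.08 2.41] 
[-0.43906     0.62625877  0.54393322  1.92225397 -0.47621939  0.72302848
  0.46240416]
[-0.00346891  0.54464259  0.58261389  2.02966091 -0.46011759  0.69706735
  2.14521702]
[-0.03241811  0.55623125  0.62263953  2.03119224 -0.49509744  0.70505918
 -0.96402379]
```

Everything is reachable with yaw A. I'll move the yellow can first.

```bash
python3 - <<'E'
from station import env
from h import *
pick(env,(539.3,62.9),A,57,85,40)
place(env,MAT['y'],A,55,75)
p,d=env.capture("wrist"); cv2.imwrite("pics/w1.png",p[:,:,::-1])
E
```

```text
picked 52.3 lifted 52.3 5.3
placed hit True 55.9 10.0
```

View pics/w1.png

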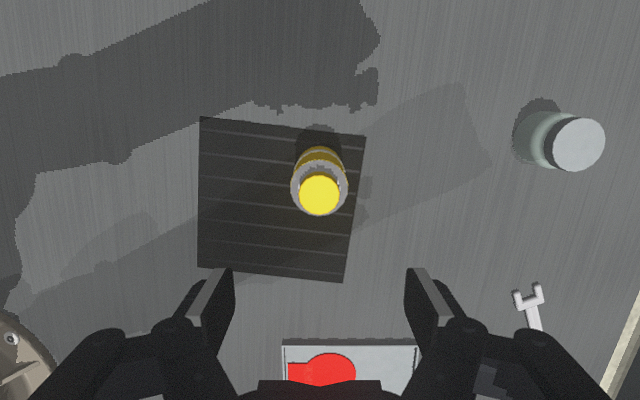

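The yellow can stands upright on the mat at px (319,190), and the empty red pad is at (325,370). Next are the blue and red cans.

```bash
python3 - <<'E'
from station import env
from h import *
pick(env,(547.6,-26.7),A,57,85,40); place(env,MAT['b'],A,55,75)
pick(env,(553.2,-112.6),A,57,85,40); place(env,MAT['r'],A,55,75)
env.move_to([570,-30,300],down(A))
p,d=env.capture("top"); cv2.imwrite("pics/top1.png",p[:,:,::-1]); np.save("pics/top1.npy",d)
m=env.camera_model("wrist"); p,d=env.capture("wrist"); cv2.imwrite("pics/w2.png",p[:,:,::-1]); np.save("pics/w2.npy",d); np.savez("pics/w2m.npz",**m)
print(env.sense()["time_s"])
E
```

```text
picked 52.2 lifted 51.8 14.6
placed hit True 55.8 19.3
picked 51.9 lifted 52.0 23.7
placed hit True 55.8 29.0
30.5
```

View pics/top1.png

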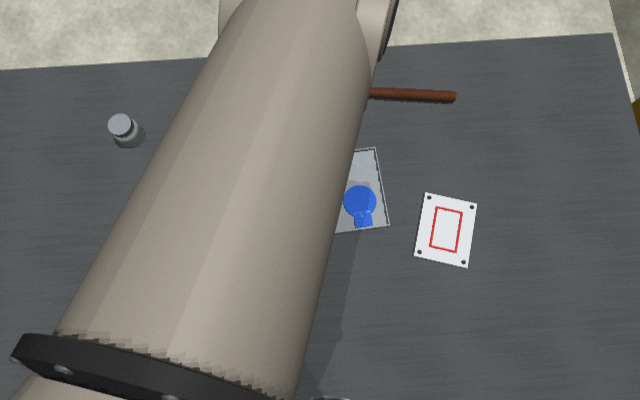

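View pics/w2.png

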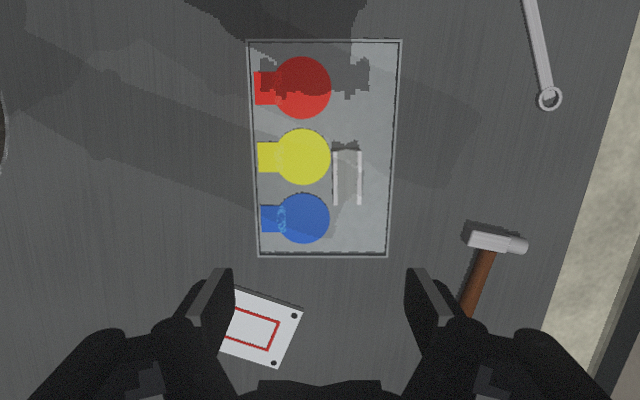

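The wrist view shows the tray with all three pads free: red (300,88), yellow (302,157) and blue (301,218). The V-block is at (347,178) with its groove up. In the top view the arm hides most of the tray.

```bash
python3 - <<'E'
from station import env
from h import *
m=dict(np.load("pics/w2m.npz")); p=cv2.imread("pics/w2.png"); C=cloud(m,np.load("pics/w2.npy"))
H,S,V=cv2.split(cv2.cvtColor(p,cv2.COLOR_BGR2HSV)); yy,xx=np.mgrid[:400,:640]; z=C[:,:,2]
k=(xx>325)&(xx<370)&(yy>140)&(yy<212)&(z>32)&(z<46); print("vb",k.sum(),z[k].mean(),rect(C[k]))
print("tray floor z",np.median(z[210:245,350:380]))
tr=(xx>235)&(xx<415)&(yy<262)
for n,h in dict(r=((H<8)|(H>172)),y=(H>20)&(H<35),b=(H>105)&(H<125)).items():
    k=h&(S>110)&tr; D=cv2.distanceTransform(cv2.morphologyEx(k.astype(np.uint8),cv2.MORPH_CLOSE,np.ones((9,9))),cv2.DIST_L2,5)
    q=np.argwhere(D>D.max()-1).mean(0)[::-1]; print(n,q.round(1),D.max(),on_plane(m,[q],6).round(1))
p,d=env.capture("scene"); cv2.imwrite("pics/scene1.png",p[:,:,::-1][100:300,200:520])
E
```

```text
vb 844 37.84492531489617 (array([606.8, -44.1]), array([35.5, 70.6]), 6.64)
tray floor z 3.65043316373589
r [300.4  87.2] 29.559694 [[538.8  61.1   6. ]]
y [301.9 156.1] 27.568995 [[546.4 -26.4   6. ]]
b [302.5 218. ] 25.165895 [[ 553.  -114.2    6. ]]
```

View pics/scene1.png

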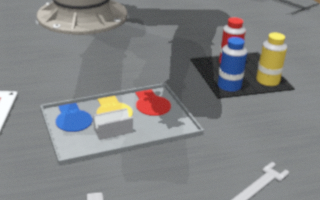

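All three cans stand on the mat: red (235,35), blue (232,65) and yellow (272,60). The V-block position agrees between the two views to about 1 mm, so I'll move it.

```bash
python3 - <<'E'
from station import env
from h import *
pick(env,(607,-44.3),np.radians(5.3),9,60,90)
place(env,(474,-300),np.radians(72.9),16,60)
env.move_to([520,-150,300],down(A))
m=env.camera_model("wrist"); p,d=env.capture("wrist"); cv2.imwrite("pics/w3.png",p[:,:,::-1]); np.save("pics/w3.npy",d); np.savez("pics/w3m.npz",**m)
C=cloud(m,d); z=C[:,:,2]; k=(z>40)&(z<56)&(abs(C[:,:,0]-474)<70)&(abs(C[:,:,1]+300)<60); print(k.sum(),z[k].mean(),rect(C[k]))
p,d=env.capture("scene"); cv2.imwrite("pics/scene2.png",p[:,:,::-1])
print(env.sense()["time_s"])
E
```

```text
picked 31.9 lifted 31.9 34.6
placed hit True 17.0 40.0
727 44.97006821057386 (array([ 474.5, -299.8]), array([37.8, 69.8]), 73.49)
41.4917
```

View pics/w3.png

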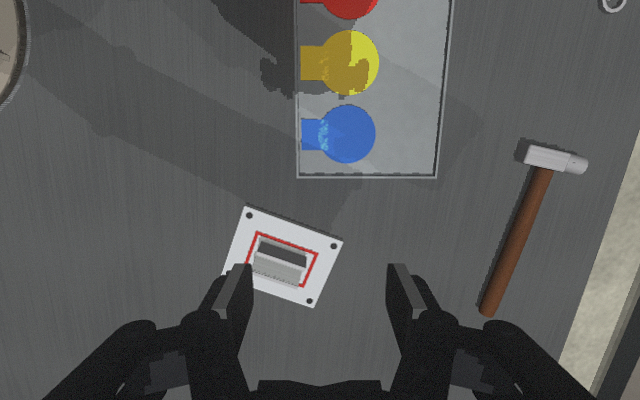

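View pics/scene2.png

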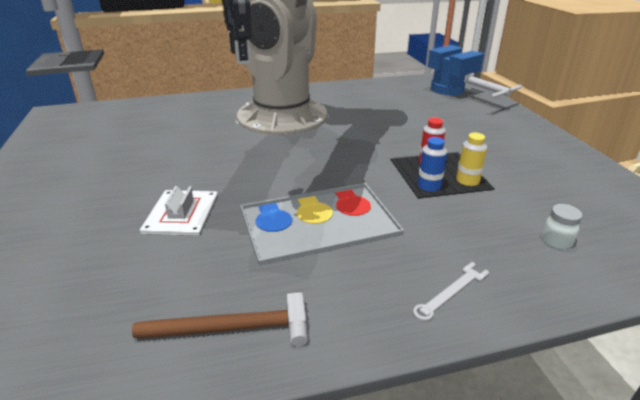

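The V-block lies inside the red outline at (280,262) in the wrist view. I'll check its tilt with the depth data and measure the cans on the mat from the top view.

```bash
python3 - <<'E'
from station import env
from h import *
m=dict(np.load("pics/w3m.npz")); C=cloud(m,np.load("pics/w3.npy")).reshape(-1,3)
a=np.radians(72.9); P=C[:,:2]-[474,-300]; s=P@[np.cos(a),np.sin(a)]; l=P@[np.sin(a),-np.cos(a)]
for L in(-24,0,24):
    print(L,[(c,np.round(C[(abs(s-c)<2)&(abs(l-L)<8),2],0)[:4].tolist()) for c in range(-20,21,4)])
env.move_to([500,-60,300],down(A))
p,d=env.capture("top"); m=env.camera_model("top"); C=cloud(m,d); z=C[:,:,2]
hsv=cv2.cvtColor(p,cv2.COLOR_RGB2HSV); H,S,V=cv2.split(hsv)
for n,h in dict(r=((H<8)|(H>172)),y=(H>20)&(H<35),b=(H>105)&(H<125)).items():
    k=h&(S>110)&(z>112)&(z<128)&(C[:,:,1]>200)&(C[:,:,1]<420); print(n,k.sum(),C[k].mean(0).round(1) if k.any() else None)
cv2.imwrite("pics/top2.png",p[:,:,::-1])
p,d=env.capture("scene"); cv2.imwrite("pics/sc3.png",cv2.resize(p[180:250,130:230,::-1],None,fx=6,fy=6))
E
```

```text
-24 [(-20, [46.0]), (-16, [47.0, 47.0, 45.0, 48.0]), (-12, [41.0, 43.0, 44.0, 42.0]), (-8, [37.0, 34.0, 37.0, 38.0]), (-4, [29.0, 28.0, 31.0, 29.0]), (0, [28.0, 27.0, 26.0, 26.0]), (4, [32.0, 34.0, 30.0, 33.0]), (8, [38.0, 39.0, 39.0]), (12, [46.0, 44.0, 47.0, 44.0]), (16, [10.0, 15.0, 13.0, 10.0]), (20, [11.0, 10.0, 11.0, 11.0])]
0 [(-20, []), (-16, [47.0, 47.0, 45.0, 47.0]), (-12, [41.0, 44.0, 43.0, 41.0]), (-8, [37.0, 36.0, 41.0, 37.0]), (-4, [31.0, 30.0, 28.0, 27.0]), (0, [27.0, 25.0, 27.0, 25.0]), (4, [31.0, 35.0, 31.0, 34.0]), (8, [40.0, 41.0, 40.0, 35.0]), (12, [47.0, 44.0, 47.0, 47.0]), (16, [14.0, 13.0, 12.0, 12.0]), (20, [12.0, 11.0, 11.0, 10.0])]
24 [(-20, [45.0]), (-16, [47.0, 49.0, 49.0, 48.0]), (-12, [43.0, 45.0, 43.0, 42.0]), (-8, [35.0, 38.0, 36.0, 36.0]), (-4, [28.0, 30.0, 29.0, 31.0]), (0, [29.0, 27.0, 27.0, 26.0]), (4, [32.0, 33.0, 33.0, 34.0]), (8, [39.0, 41.0, 38.0, 38.0]), (12, [47.0, 47.0, 47.0, 46.0]), (16, [10.0, 21.0, 18.0, 15.0]), (20, [9.0, 10.0, 11.0, 10.0])]
r 280 [399.3 308.1 118.9]
y 263 [501.9 358.5 118.8]
b 251 [501.8 258.1 118.9]
```

View pics/sc3.png

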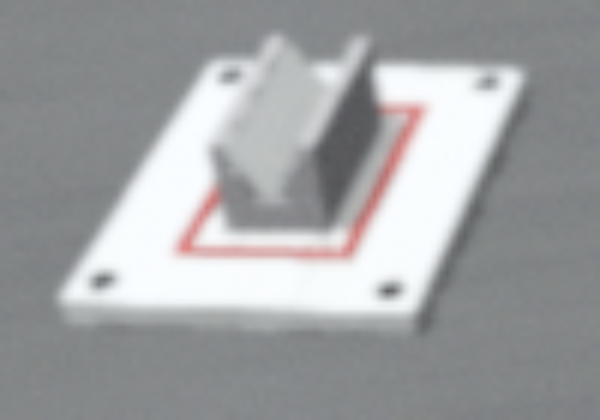

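The V-block is level, with its groove up and centred. The cans stand where I placed them, so I'll return them now.

```bash
python3 - <<'E'
from station import env
from h import *
for n in "byr":
    pick(env,MAT[n],A,55,85,40); place(env,PAD[n],A,57,75)
env.move_to([480,250,300],down(A))
p,d=env.capture("top"); m=env.camera_model("top"); C=cloud(m,d); z=C[:,:,2]
H,S,V=cv2.split(cv2.cvtColor(p,cv2.COLOR_RGB2HSV))
for n,h in dict(r=((H<8)|(H>172)),y=(H>20)&(H<35),b=(H>105)&(H<125)).items():
    k=h&(S>110)&(z>113)&(z<130)&(C[:,:,1]<150); print(n,k.sum(),C[k].mean(0).round(1) if k.any() else None,PAD[n])
p,d=env.capture("scene"); cv2.imwrite("pics/sc4.png",p[:,:,::-1]); print(env.sense()["time_s"])
E
```

```text
picked 52.4 lifted 51.9 46.6
placed hit True 57.7 51.6
picked 52.0 lifted 52.1 56.4
placed hit True 57.8 61.4
picked 52.3 lifted 51.8 65.9
placed hit True 57.7 70.5
r 240 [538.6  60.  120.9] (540.6, 61.1)
y 229 [544.8 -26.6 121. ] (547.2, -26.6)
b 234 [ 551.5 -114.8  120.9] (553.8, -114.3)
71.4917
```

View pics/sc4.png

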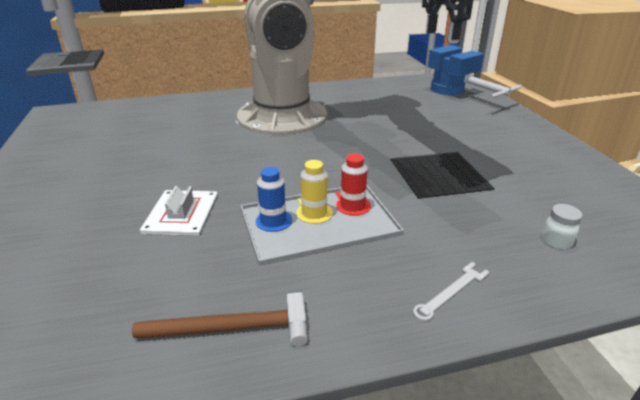

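Each can stands upright on its own colour, blue (271,200), yellow (314,190), red (354,185), within about 3 mm of its pad centre. The V-block is still in the outline at (179,205).

```bash
python3 -c "
from station import env
print(env.job_done())"
```

```text
the job is handed in; nothing more can be done
None
```

I handed the job in at about 71 s: the V-block lies groove up within about 1 mm of the outline's middle, and each can stands upright on its own colour within about 3 mm of the pad centre; the judge's verdict was not shown.

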